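# Hang the hooked slide carrier on the staining rail

### The job

Hang the slide carrier that has the hook on the raised transport rail of the staining line: lift it by its black grip, bring its hook over the rail's front lip and lower it until the hook sits fully down in the channel behind the lip and the carrier hangs freely, then let go. Keep the carrier upright so that the glass slides stay in, and leave the plain rack without a hook where it stands.

Things in the scene. Friction and masses are not known exactly. Their poses are not given: they have to be found in the camera images.
- carrier_grip (a point): Centre of the black grip block (20 mm in x, 30 in y, 45 high) on the hooked carrier, 0.25 kg: a steel slide rack 66 x 94 mm, 44 mm high, with ONE flat strap up its front (-x) to an arm that ends in a down-turned tongue, a C open to +x. z up, y along the 94 mm. 133.5 mm above its underside, straight over the tongue. It stands left or right of the rail, strap to the robot within 0.3 rad.
- hook_foot (a point): Middle of the lower edge of the carrier's tongue, 50.5 mm straight below carrier_grip, same axes. Tongue 6 mm thick (x), 40 mm wide (y), 22 mm long below the arm. The strap's inner face is 29 mm in front (-x). The open gap from the foot down to the rack is 39 mm. The carrier balances under the tongue.
- rail_seat (a point): Middle of the channel floor of the fixed aluminium rail, 140 mm above the bench. x across, away from the robot; y along; yaw within 0.2 rad. Channel 26 mm wide (x -13 to 13). Front lip 4 mm thick, 12 mm above the floor; back wall 20 mm. Underside 6 mm below the floor, open between posts at y = -132 and 132. Tray rim 18 mm above the bench. Drive box at -y end. Seated: hook_foot on this floor.
- plain_grip (a point): Centre of a like grip block on the plain rack: a like steel slide rack whose handle is a straight arch of two straps at its y ends, without a hook. 133.5 mm above its underside; z up, y along its 94 mm length. It stands on the other side of the rail from the carrier and is to be left alone.
Not all that is in view belongs to the job. What is shaped like the part that bears carrier_grip but yellow is not meant.

How it is judged:
By the outcome, as a careful person would: the job done as asked, in the order asked, and still so for the second after the job is handed in, with the robot touching nothing.
It also fails if it takes over 38 s, if anything falls off the work surface, if the arm or the gripper's body presses on something with over 40 N, if the wrist force passes 120 N, or if a joint passes its speed limit or range.

### The arm

A 6-joint arm with a two-finger parallel gripper is mounted at the origin on a cart in front of the work surface, level with it; the furniture and walls round the work are solid. World frame = base frame: x ahead of the robot, y to its left, z up, the work surface at z = 0. Lengths are in mm, angles in rad, forces in N, time in s.
With the tool pointing down it reaches from about 350 to 875 mm from the base axis. Payload 4.2 kg.
Tool frame: the origin (TCP) lies between the finger pads; the fingertips stand 25 mm ahead of it and the grasp point (between the pads) lies 6 mm ahead of it; z points along the fingers, y is the line along which they close (so a half turn about z gives the same grasp; the last joint's range is limited). The gripper opens to 85 mm and grips with 20 to 120 N. Pads are 22 mm wide; open, the fingers measure 114 mm over their backs; the gripper's body (76 mm by 85 mm) begins 54 mm behind the grasp point. The pads swing forward as they close: fully open they stand 13 mm farther back than shut.
Start: joints at [-0.945, 0.385, 0.008, 0, -1.194, -0.259], TCP at [224.158, -583.397, 256.312] pointing down, gripper open.
Joint ranges: [-3.14, 3.14], [-1.21, 2.06], [-1.07, 1.41], [-3.16, 2.05], [-2.99, -0.16], [-3.1, 3.1]. Speed limits (rad/s): [2.79, 2.79, 3.14, 3.14, 3.14, 3.14].

### API

Orientations are given as a unit quaternion [w, x, y, z].
In Python, from rig import telemetry, viewer, job_done gives the robot as it stands.
- The arm moves only by the tool play_rows, never from a script. Its argument "moves" is one flat list of numbers, 5 for each row, row after row: the shift along the world's x, y, z in m, then the turn about the world's z in degrees, then the opening, from -1 (shut) to 1 (fully open). A call has 1 to 8 rows; each row shifts and turns the commanded pose from where the row before left it; what a row does not reach is not made up. A row lasts 1/8 s, in which the tool goes at most 62.5 mm and 10.7 degrees, less where a joint would pass 70% of its speed; a pose out of reach is approached as far as the arm can. A call is refused whole if a number of a shift passes 0.0625 or a number of a turn 10.7, either way. A call with a gripper value outside its range is refused whole. The fingers move at their own pace and stop on an object; "force" is the grip in N (left out, the last holds). Time passes only in rows, so rows that do not move let the fingers close. It gives the time, the measured TCP pose, the force, the opening and the grip force at its end, in the units of the state.
- telemetry.get_state(): the state, without advancing time (a new reading comes with each control period).
- viewer.snapshot(name): name is "scene" or "top" or "wrist"; returns a dict with "color" (480x640x3 uint8, blue, green, red), "range_z" (480x640 float32, mm along the optical axis (not along the pixel's ray), 0 where there is no reading), "camera_matrix" (3x3 intrinsics, pixels), "view" (4x4, takes a point from world to camera coordinates). Camera axes: x right, y up, looking along -z (the intrinsics and any distortion apply to the point x, -y, -z); pixel columns grow to the right and rows downward; lengths in mm; the calibration is good to about 2 mm. The wrist camera is an equidistant fisheye: a pixel r from the principal point sees the ray r / f radians off the axis. A picture is of the moment at which its call begins.
- job_done(): hands the job in; it is judged then, once.
The state is a dict: "time": time; "joints": joint angles; "joint_vel": joint speeds; "tau": joint torques, N m; "eef_pos": TCP position; "tool_rot": TCP orientation; "ft_force": force on the tool from outside, world axes, zero at the start; "moment": the same for the moment, N m; "finger_gap": finger opening in mm; "gripper_force": force on a finger pad.
Only numpy, scipy, OpenCV 4.12 (cv2) and the standard library are available. Lean on these libraries where they do the work, as an engineer would, in place of code of your own. Each camera call takes 0.05 s, during which the arm holds its last target. There are 200 camera calls.

## Working session

There is one attempt and no reset: what is moved stays moved. The work goes in short steps, Python scripts to look and compute and a tool call to move; the robot and the scene stay as the last step left them, time stands still between calls to the robot, and variables do not carry over. Pictures are saved under pics/ and viewed, at most 10 in all, crops included, and the job is handed in when it is done.

Besides the shell and the picture viewer there is one more tool, called in YAML: its name, and indented under it one key for each argument. play_rows: Moves the arm, as the interface text tells. Its arguments: {"type":"object","properties":{"moves":{"type":"array","items":{"type":"number"}},"force":{"type":"number"}},"required":["moves"]}

```bash
mkdir -p pics
cat > h.py <<'E'
import numpy as np, cv2
from rig import telemetry, viewer, job_done
def snap(n):
    s=viewer.snapshot(n); return s
def cloud(s):
    K=np.array(s["camera_matrix"]);V=np.array(s["view"]);z=s["range_z"].astype(float)
    v,u=np.mgrid[:480,:640]
    p=np.stack([(u-K[0,2])/K[0,0]*z,-(v-K[1,2])/K[1,1]*z,-z],-1)
    w=(p-V[:3,3])@V[:3,:3]
    w[z==0]=np.nan
    return w
E
python3 - <<'E'
from h import *
for n in("scene","top"):
    s=snap(n); cv2.imwrite(f"pics/{n}1.png",s["color"]); np.savez(f"{n}1.npz",**s)
    print(n,np.linalg.inv(s["view"])[:3,3].round(),np.array(s["camera_matrix"])[0],(s["range_z"]==0).mean())
print(telemetry.get_state())
E
```

```text
scene [ -43. 1414. 1594.] [619.41878759   0.         313.8477707 ] 0.0037890625
top [-619. -330. 1720.] [609.02741191   0.         320.01520396] 0.05817057291666667
{'time': 0.1, 'joints': array([-9.45395126e-01,  3.85509042e-01,  6.79137151e-03, -4.18017836e-04,
       -1.19401520e+00, -2.58578937e-01]), 'joint_vel': array([-0.0009653 , -0.00359089,  0.00310803,  0.00062916,  0.00047876,
       -0.0002016 ]), 'tau': array([ 1.14255075e-03, -3.93319058e+01,  1.88929349e+01,  4.19800177e+00,
       -2.58468732e-03,  3.89273254e-06]), 'eef_pos': array([ 223.99689685, -582.98846704,  255.32701483]), 'tool_rot': array([-2.38564291e-04, -1.82308661e-01,  9.83240854e-01,  9.58322335e-04]), 'ft_force': array([ 0.00448439, -0.31942161, -0.02926354]), 'moment': array([-0.01926544, -0.02433153,  0.008155  ]), 'gripper_force': 0.0, 'finger_gap': 85.34722689096192}
```

View pics/scene1.png

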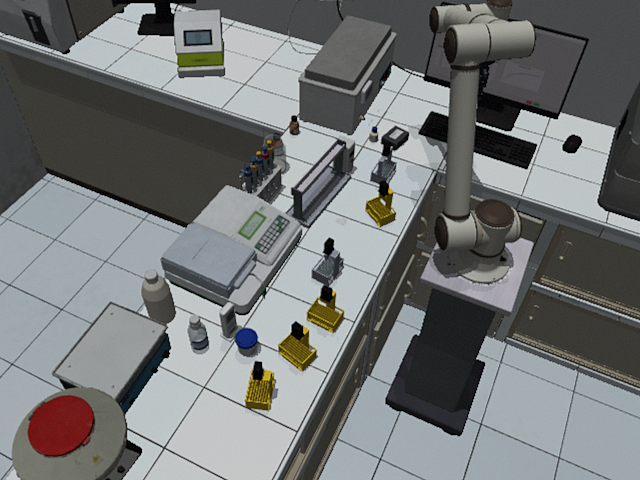

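View pics/top1.png

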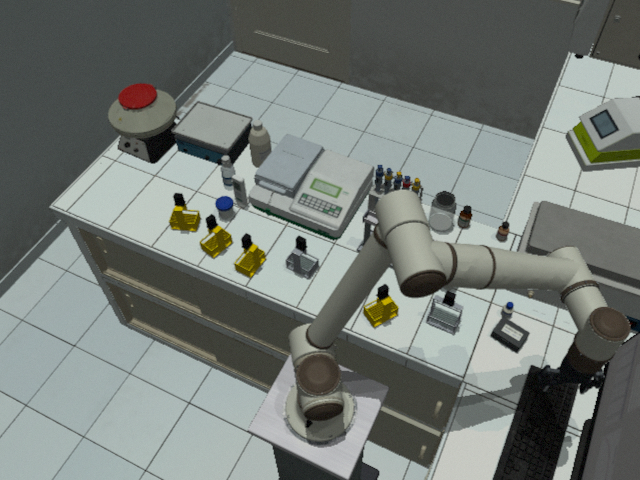

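The scene view shows steel racks at about (327,262) and (384,165), with the rail at (320,180) between them and yellow decoys around. In the top view the steel racks are at (302,260) and (447,310). Next I'll zoom in and measure.

Run:
```python
from h import *
a={n:dict(np.load(n+"1.npz")) for n in("scene","top")}
def c(n,x,y,w=75,h=56): return cv2.resize(a[n]["color"][y-h//2:y+h//2,x-w//2:x+w//2],(400,300),interpolation=cv2.INTER_CUBIC)
cv2.imwrite("pics/crop1.png",np.vstack([np.hstack([c("scene",327,262),c("scene",384,170)]),np.hstack([c("top",302,260),c("top",447,310)])]))
for n,boxes in(("scene",[(327,262),(384,170)]),("top",[(302,260),(447,310)])):
    W=cloud(a[n]);col=a[n]["color"]
    for x,y in boxes:
        w=W[y-30:y+30,x-25:x+25];cc=col[y-30:y+30,x-25:x+25].max(-1)
        g=(cc<60)&(w[...,2]>95)&(w[...,2]<175)
        p=w[g];print(n,x,"grip n",g.sum(),p.min(0).round(),p.max(0).round(),np.median(p,0).round())
        r=(w[...,2]>15)&(w[...,2]<60);p=w[r]
        print("  rack",p.min(0).round(),p.max(0).round(),cv2.minAreaRect(p[:,:2].astype(np.float32)))
W=cloud(a["scene"])
w=W[130:240,270:370];m=(w[...,2]>100)&(w[...,2]<185)&(w[...,0]>300)
p=w[m];print("rail",p.min(0),p.max(0))
for lo,hi in((143,157),(157,166)):
    q=p[(p[:,2]>lo)&(p[:,2]<hi)].astype(np.float32);print(lo,len(q),cv2.minAreaRect(q[:,:2]),q.mean(0))
```

```text
scene 327 grip n 185 [343. 264.  96.] [439. 458. 163.] [420. 291. 146.]
  rack [390. 226.  15.] [463. 336.  59.] ((427.2201843261719, 277.8252868652344), (111.0543441772461, 67.2894058227539), 84.19756317138672)
scene 384 grip n 233 [ 341. -257.   95.] [444. -14. 161.] [380. -38. 137.]
  rack [ 358. -419.   15.] [503. -49.  59.] ((435.9012756347656, -231.12559509277344), (82.1385498046875, 367.19818115234375), 12.03077507019043)
top 302 grip n 124 [389. 253.  97.] [436. 287. 163.] [416. 269. 138.]
  rack [360. 219.  15.] [562. 322.  60.] ((459.60357666015625, 268.36712646484375), (101.51641845703125, 203.5395965576172), 87.32120513916016)
top 447 grip n 126 [ 416. -248.  104.] [ 440. -216.  165.] [ 422. -232.  142.]
  rack [ 389. -281.   15.] [ 547. -185.   59.] ((468.51397705078125, -235.62371826171875), (95.43195343017578, 153.23252868652344), 86.62837982177734)
rail [ 419.92951487 -222.12753481  100.00019373] [844.85811859 324.95944996 183.95987407]Traceback (most recent call last):
  File "<stdin>", line 17, in <module>
cv2.error: OpenCV(4.12.0) /io/opencv/modules/imgproc/src/convhull.cpp:143: error: (-215:Assertion failed) total >= 0 && (depth == CV_32F || depth == CV_32S) in function 'convexHull'
```

View pics/crop1.png

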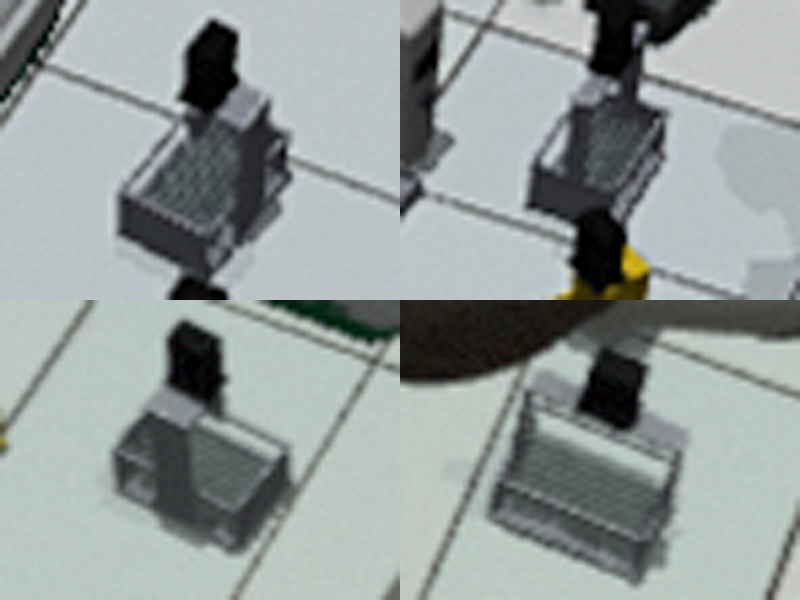

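Row 1 left and row 2 left (y≈+275) show the single strap with a hook, so that is the carrier. The right-hand rack (y≈-235) has two end straps, so it is the plain one. Next: the rail, and an exact fit of the carrier.

Run:
```python
from h import *
a={n:dict(np.load(n+"1.npz")) for n in("scene","top")}
W=cloud(a["scene"]); w=W[125:235,275:365]
m=(w[...,2]>130)&(w[...,2]<172)&(w[...,0]>380)&(w[...,0]<800)&(w[...,1]>-230)&(w[...,1]<260)
p=w[m].astype(np.float32)
print(len(p),p.min(0),p.max(0),np.histogram(p[:,2],bins=range(130,176,3)))
for lo,hi in((136,144),(148,155),(157,164)):
    q=p[(p[:,2]>lo)&(p[:,2]<hi)]
    if len(q)>10:
        l=cv2.fitLine(q[:,:2],cv2.DIST_HUBER,0,.01,.01).ravel();print(lo,len(q),l,cv2.minAreaRect(q[:,:2]))
v,u=np.nonzero(m);print(u.min()+275,u.max()+275,v.min()+125,v.max()+125)
# heightmap (x up, y left) from scene
img=np.zeros((300,400,3),np.uint8)
for P,c in zip(W.reshape(-1,3),a["scene"]["color"].reshape(-1,3)):
    if np.isfinite(P).all() and 350<P[0]<750 and -250<P[1]<350 and P[2]>10:
        x=int((P[0]-350)/2);y=int((350-P[1])/2)
        if 0<=y<300: img[y,x]=max(img[y,x][0],min(255,int(P[2])))
cv2.imwrite("pics/hm.png",cv2.applyColorMap(cv2.resize(img,(800,600),interpolation=0),cv2.COLORMAP_JET))
cv2.imwrite("pics/rail.png",cv2.resize(a["scene"]["color"][125:235,270:400],(780,580),interpolation=cv2.INTER_CUBIC))
for n,(x,y) in(("scene",(327,262)),("top",(302,260))):
    W=cloud(a[n])[y-32:y+30,x-25:x+25];C=a[n]["color"][y-32:y+30,x-25:x+25]
    g=(C.max(-1)<60)&(W[...,2]>108)&(W[...,2]<165)&(W[...,0]<445)&(W[...,0]>380)
    print(n,"grip",cv2.minAreaRect(W[g][:,:2].astype(np.float32)), [np.percentile(W[g],[5,95],axis=0).round()])
    t=g&(W[...,2]>153);print(" top",t.sum(),W[t].mean(0) if t.any() else 0)
    r=(W[...,2]>36)&(W[...,2]<50)&(W[...,0]<500);print(" rim",cv2.minAreaRect(W[r][:,:2].astype(np.float32)))
```

```text
924 [ 549.22986 -214.67224  130.07683] [793.97736 141.15588 168.6215 ] (array([ 76, 135, 163, 122,  90,  75,  67,  63,  61,  42,  15,  12,   3,
         0,   0]), array([130, 133, 136, 139, 142, 145, 148, 151, 154, 157, 160, 163, 166,
       169, 172, 175]))Traceback (most recent call last):
  File "<stdin>", line 10, in <module>
cv2.error: OpenCV(4.12.0) /io/opencv/modules/imgproc/src/convhull.cpp:143: error: (-215:Assertion failed) total >= 0 && (depth == CV_32F || depth == CV_32S) in function 'convexHull'
```

```bash
cat >> h.py <<'E'
def rect(q): return cv2.minAreaRect(np.ascontiguousarray(q[:,:2],dtype=np.float32))
E
python3 - <<'E'
from h import *
a={n:dict(np.load(n+"1.npz")) for n in("scene","top")}
W=cloud(a["scene"]); w=W[125:235,275:365]
m=(w[...,2]>125)&(w[...,2]<172)&(w[...,0]>500)&(w[...,0]<700)&(w[...,1]>-230)&(w[...,1]<160)
p=w[m]
for lo,hi in((128,136),(136,144),(146,154),(156,164)):
    q=p[(p[:,2]>lo)&(p[:,2]<hi)]; print(lo,len(q),rect(q))
img=np.zeros((300,400),np.uint8)
P=W.reshape(-1,3);k=(P[:,0]>350)&(P[:,0]<750)&(P[:,1]>-250)&(P[:,1]<349)&(P[:,2]>10);P=P[k]
np.maximum.at(img,((349-P[:,1]).astype(int)//2,(P[:,0]-350).astype(int)//2),np.clip(P[:,2],0,255).astype(np.uint8))
A=cv2.applyColorMap(img,cv2.COLORMAP_JET)
B=cv2.resize(a["scene"]["color"][125:235,280:365],(400,520),interpolation=cv2.INTER_CUBIC)
cv2.imwrite("pics/rail.png",np.hstack([np.vstack([A,np.zeros((220,400,3),np.uint8)]),B]))
for n,(x,y) in(("scene",(327,262)),("top",(302,260))):
    W=cloud(a[n])[y-32:y+30,x-25:x+25];C=a[n]["color"][y-32:y+30,x-25:x+25]
    g=(C.max(-1)<60)&(W[...,2]>108)&(W[...,2]<165)&(W[...,0]<445)&(W[...,0]>380)
    print(n,"grip",rect(W[g]), [np.percentile(W[g],[5,95],axis=0).round()])
    t=g&(W[...,2]>153);print(" top",t.sum(),W[t].mean(0) if t.any() else 0)
    r=(W[...,2]>36)&(W[...,2]<50)&(W[...,0]<500);print(" rim",rect(W[r]))
E
```

```text
128 229 ((591.4232177734375, -40.06280517578125), (352.7875671386719, 61.1530876159668), 85.85714721679688)
136 346 ((591.4353637695312, -34.85931396484375), (342.2718200683594, 54.483245849609375), 84.61871337890625)
146 180 ((601.8844604492188, -14.815994262695312), (310.5166931152344, 44.19647216796875), 84.76558685302734)
156 80 ((600.369384765625, -13.173507690429688), (304.57586669921875, 40.05613327026367), 84.0147705078125)
scene grip ((424.31219482421875, 280.22113037109375), (34.99283218383789, 20.42636489868164), 75.69461822509766) [array([[416., 269., 109.],
       [434., 296., 156.]])]
 top 19 [425.38787366 281.54769281 155.43237922]
 rim ((425.9483642578125, 280.2394104003906), (101.82180786132812, 65.12118530273438), 82.3882827758789)
top grip ((421.42816162109375, 268.6499328613281), (34.783668518066406, 28.765342712402344), 77.6764144897461) [array([[409., 255., 112.],
       [427., 284., 158.]])]
 top 23 [418.20156569 269.03703415 156.94571139]
 rim ((419.56744384765625, 269.24798583984375), (99.58474731445312, 69.5392837524414), 87.07867431640625)
```

View pics/rail.png

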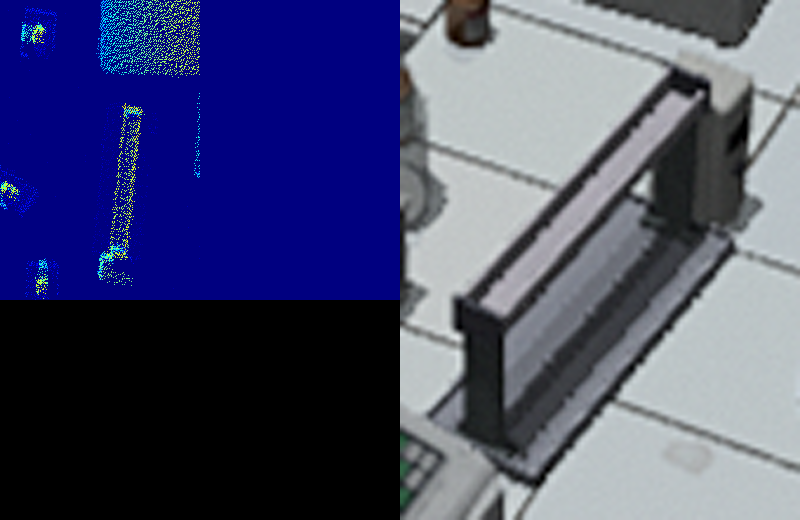

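The left half is a height map: the rail runs along y with its far end at about (620,135) mm and its near end at about (590,-150) mm, yaw about -0.09. The right half shows the channel with the drive box at the far (-y) end. The two fixed views disagree by about 12 mm, so I'll move over the carrier and refine with the wrist camera.

play_rows:
  moves: [0.029,0.047,0.016,-4.5,1,0.029,0.047,0.016,-4.5,1,0.029,0.047,0.016,-4.5,1,0.029,0.047,0.016,-4.5,1,0.029,0.047,0.016,-4.5,1,0.029,0.047,0.016,-4.5,1,0.002,0.057,0,0,1,0.002,0.057,0,0,1]

```text
time: 1.1
eef_pos: [402.1, -185.6, 351.9]
tool_rot: [-0.0, 0.052, 0.999, 0.0]
ft_force: [0.3, 0.9, 0.1]
finger_gap: 85.2
gripper_force: 0.0
```

play_rows:
  moves: [0.002,0.057,0,0,1,0.002,0.057,0,0,1,0.002,0.057,0,0,1,0.002,0.057,0,0,1,0.002,0.057,0,0,1,0.002,0.057,0,0,1,0.002,0.057,0,0,1,0.002,0.057,0,0,1]

```text
time: 2.1
eef_pos: [417.6, 270.4, 352.1]
tool_rot: [-0.0, 0.052, 0.999, -0.0]
ft_force: [1.1, 0.6, 0.5]
finger_gap: 85.5
gripper_force: 0.0
```

Run:
```python
from h import *
s=snap("wrist"); np.savez("w1.npz",**s); cv2.imwrite("pics/w1.png",s["color"])
st=telemetry.get_state();print(st["time"],st["eef_pos"],st["tool_rot"],np.array(s["camera_matrix"]),np.linalg.inv(s["view"]).round(3),(s["range_z"]==0).mean())
```

```text
2.15 [418.49599305 275.7428352  350.94690437] [6.11816242e-05 5.03344977e-02 9.98732205e-01 6.45498547e-04] [[371.64829954   0.         323.94414624]
 [  0.         371.64829954 235.68405718]
 [  0.           0.           1.        ]] [[ 1.04000e-01 -9.61000e-01 -2.56000e-01  3.52435e+02]
 [ 9.95000e-01  1.01000e-01  2.60000e-02  2.76894e+02]
 [ 0.00000e+00 -2.57000e-01  9.66000e-01  4.70167e+02]
 [ 0.00000e+00  0.00000e+00  0.00000e+00  1.00000e+00]] 0.027939453125
```

View pics/w1.png

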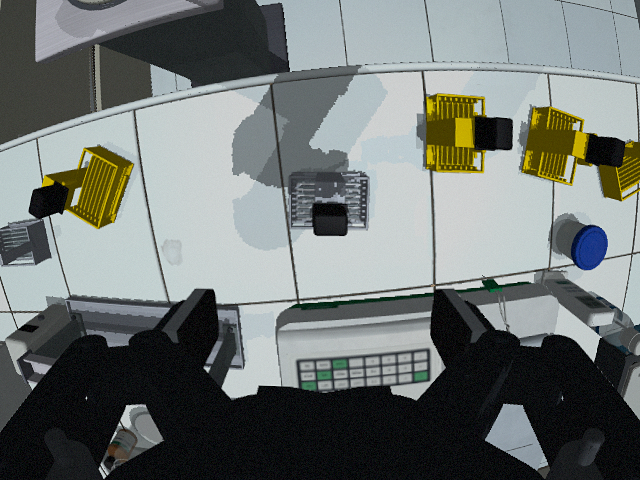

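The grip is at about (330,218) and the rack at x 290–370. The rail is at lower left, (60–245, 295–370). I'll measure both with the fisheye model.

```bash
cat >> h.py <<'E'
def wrays(s):
    K=np.array(s["camera_matrix"]);v,u=np.mgrid[:480,:640]
    dx=(u-K[0,2])/K[0,0];dy=(v-K[1,2])/K[1,1];t=np.hypot(dx,dy)+1e-9
    k=np.tan(t)/t
    V=np.array(s["view"]);d=np.stack([dx*k,-dy*k,-np.ones_like(t)],-1)@V[:3,:3]   # per unit axial depth
    return np.linalg.inv(V)[:3,3],d
def wcloud(s):
    o,d=wrays(s);w=o+d*s["range_z"][...,None];w[s["range_z"]==0]=np.nan;return w
E
python3 - <<'E'
from h import *
s=dict(np.load("w1.npz"));W=wcloud(s);C=s["color"]
b=W[150:260,260:400];c=C[150:260,260:400].max(-1)
g=(c<70)&(b[...,2]>115);q=b[g];print("grip",g.sum(),rect(q),np.percentile(q,[5,95],axis=0).round(1))
t=g&(b[...,2]>150);print("top",t.sum(),rect(b[t]),b[t].mean(0))
r=(b[...,2]>36)&(b[...,2]<50);print("rim",r.sum(),rect(b[r]))
st=(b[...,2]>80)&(b[...,2]<112)&(c>=60);print("arm",st.sum(),rect(b[st]),np.percentile(b[st],[5,95],axis=0).round(1))
R=W[280:400,0:260];m=(R[...,0]>530)&(R[...,0]<680)&(R[...,1]>-200)&(R[...,1]<160)
print(np.histogram(R[m][:,2],bins=range(120,176,4)))
for lo,hi in((137,143),(149,155),(157,163)):
    k=m&(R[...,2]>lo)&(R[...,2]<hi)
    q=R[k];print(lo,len(q),rect(q) if len(q)>5 else '')
    for y0 in range(-140,160,40):
        e=q[abs(q[:,1]-y0)<12]
        if len(e)>3: print("   y",y0,e[:,0].min().round(1),np.median(e[:,0]).round(1),e[:,0].max().round(1),len(e))
bench=W[abs(W[...,2])<15];print("bench z",np.median(bench[:,2]))
E
```

```text
grip 1008 ((425.7519836425781, 274.2518310546875), (33.13911056518555, 20.967805862426758), 84.23287200927734) [[415.9 261.5 121. ]
 [434.7 287.9 157.3]]
top 764 ((426.4380798339844, 274.5923156738281), (29.812702178955078, 19.714107513427734), 84.03413391113281) [425.70142416 274.54673027 155.90340151]
rim 587 ((425.6239929199219, 275.0224304199219), (93.57280731201172, 64.00818634033203), 83.76715087890625)
arm 644 ((411.04937744140625, 276.7415466308594), (39.67681121826172, 35.97073745727539), 82.21215057373047) [[393.4 262.4  93.2]
 [416.3 291.8 111.9]]
(array([ 73,  72,  81, 197, 141, 190, 103, 136,  95,  74,  79,   0,   0]), array([120, 124, 128, 132, 136, 140, 144, 148, 152, 156, 160, 164, 168,
       172]))
137 267 ((596.0000610351562, -25.729248046875), (308.67822265625, 42.39673614501953), 82.51223754882812)
   y -140 568.8 587.6 601.2 120
   y -100 572.5 573.4 574.0 10
   y 140 595.0 595.7 599.1 9
149 189 ((585.7469482421875, -138.91696166992188), (63.098331451416016, 34.28023910522461), 81.67512512207031)
   y -140 569.1 571.8 601.0 55
   y -100 572.8 574.2 575.6 11
157 129 ((587.4889526367188, -164.56263732910156), (43.14251708984375, 22.91188621520996), 27.4072208404541)
   y -140 599.4 600.5 602.2 12
bench z 0.2789007534286725
```

Grip centre is (426.2, 274.5), yaw 84° for its y axis, which matches the tool. Descending.

play_rows:
  moves: [0.0075,-0.001,0,0,1,0,0,-0.05,0,1,0,0,-0.05,0,1,0,0,-0.05,0,1,0,0,-0.04,0,1,0,0,-0.01,0,1,0,0,0,0,1]

```text
time: 3.02
eef_pos: [426.3, 267.3, 152.8]
tool_rot: [0.0, 0.052, 0.999, -0.0]
ft_force: [0.1, 1.3, 0.7]
finger_gap: 85.5
gripper_force: 0.0
```

Run:
```python
from h import *
s=snap("wrist"); cv2.imwrite("pics/w2.png",s["color"]);st=telemetry.get_state();print(st["eef_pos"])
W=wcloud(s);c=s["color"].max(-1)
k=(W[...,2]>150)&(W[...,2]<162)&(c<70)&(abs(W[...,0]-426)<25)&(abs(W[...,1]-274)<30)
q=W[k];print(len(q),rect(q),q.min(0),q.max(0))
r=(W[...,2]>36)&(W[...,2]<50)&(abs(W[...,0]-426)<60)&(abs(W[...,1]-274)<70);print(rect(W[r]),r.sum())
```

```text
[426.62901667 267.90090969 153.74586077]
4252 ((426.283203125, 274.5680847167969), (29.595773696899414, 20.4671688079834), 83.69882202148438) [414.9758386  259.18402318 150.00978894] [436.7657567  289.81562299 158.37198151]
((425.6585998535156, 274.45623779296875), (94.44403076171875, 65.1192626953125), 83.4233627319336) 2131
```

View pics/w2.png

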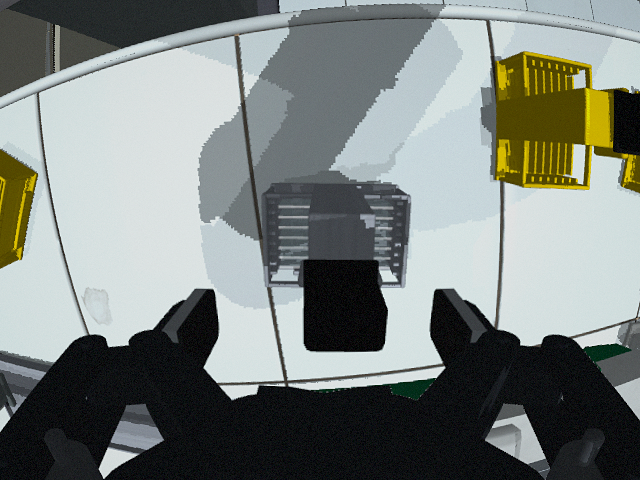

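The grip at (345,305) sits right of the finger midpoint (col 323), which agrees with the numbers: shift y by +6.5 mm, go down and close.

play_rows:
  moves: [0,0.0065,-0.006,0,1,0,0,-0.006,0,1,0,0,0,0,-1,0,0,0,0,-1,0,0,0,0,-1,0,0,0,0,-1,0,0,0,0,-1,0,0,0,0,-1]
  force: 60

```text
time: 4.08
eef_pos: [426.0, 274.4, 140.6]
tool_rot: [0.0, 0.052, 0.999, 0.0]
ft_force: [-0.7, 2.0, 1.4]
finger_gap: 29.2
gripper_force: 59.6
```

Gripped (gap 29 mm, 60 N). Lift, move toward the rail front, and look there.

play_rows:
  moves: [0,0,0.025,0,-1,0,0,0.045,0,-1,0,0,0.035,0,-1,0.012,-0.03,0,0,-1,0.014,-0.045,0,0,-1,0.014,-0.045,0,0,-1,0.01,-0.03,0,0,-1,0,0,0,0,-1]

```text
time: 5.08
eef_pos: [475.0, 122.0, 244.2]
tool_rot: [-0.001, 0.054, 0.999, -0.001]
ft_force: [0.0, -1.0, -2.3]
finger_gap: 29.6
gripper_force: 60.4
```

play_rows:
  moves: [0,0,0,0,-1,0,0,0,0,-1]

```text
time: 5.32
eef_pos: [475.3, 124.8, 245.0]
tool_rot: [-0.0, 0.052, 0.999, -0.0]
ft_force: [0.3, 0.1, -2.1]
finger_gap: 29.3
gripper_force: 60.5
```

Run:
```python
from h import *
s=snap("wrist"); cv2.imwrite("pics/w3.png",s["color"]);np.savez("w3.npz",**s);st=telemetry.get_state();print(st["eef_pos"],st["ft_force"],st["finger_gap"])
W=wcloud(s);c=s["color"].max(-1)
m=(W[...,0]>540)&(W[...,0]<660)&(W[...,1]>-200)&(W[...,1]<160)&(W[...,2]>128)&(W[...,2]<175)
for nm,lo,hi in(("floor",137,143),("lip",149,154),("back",157,163)):
    q=W[m&(W[...,2]>lo)&(W[...,2]<hi)];print(nm,len(q))
    for y0 in range(-160,170,20):
        e=q[abs(q[:,1]-y0)<6]
        if len(e)>3: print("  y",y0,np.percentile(e[:,0],[2,50,98]).round(1),len(e))
yel=(s["color"][...,2]>120)&(s["color"][...,0]<60)&(W[...,2]>10)&(abs(W[...,1])<120)&(W[...,0]<560);print("decoy",W[yel].min(0),W[yel].max(0))
```

```text
[475.33565733 124.84818109 245.12089976] [-0.084597   -0.82766395 -2.71749809] 29.138199756618604
floor 703
  y -160 [565.3 588.4 599.1] 148
  y -140 [569.7 587.3 596.2] 106
  y -120 [571.3 572.6 573.9] 46
  y -100 [573.6 574.4 575.3] 30
  y -20 [582.  582.9 583.9] 28
  y 0 [609.4 613.8 615.8] 46
  y 20 [600.3 603.4 607.9] 42
lip 427
  y -160 [565.1 574.4 599.2] 132
  y -140 [569.3 571.3 574.6] 52
  y -120 [571.6 573.2 576.4] 55
  y -100 [573.3 574.1 575.2] 8
  y 0 [613.8 614.2 614.8] 11
  y 20 [587.3 589.1 590.2] 12
back 244
  y -160 [564.7 577.4 600. ] 115
decoy [312.72844436 -88.68531259  10.25985651] [423.03269572  12.96799179 142.0767796 ]
```

View pics/w3.png

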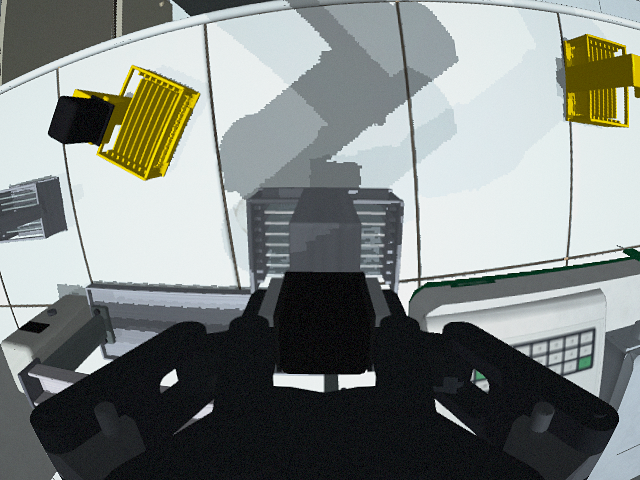

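Lip front face: x ≈ 585 + 0.103·y, so the rail yaw is about -5.9° (same as the tool) and the seat is at about (600,-20). The decoy stays at x<423 and the carrier hangs upright. I'll go to a pre-insert pose with the foot at z≈162, in front of the rail.

play_rows:
  moves: [0.01,-0.03,0,0,-1,0.015,-0.045,0,0,-1,0.015,-0.04,0,0,-1,0.01,-0.022,-0.01,0,-1,0,0,-0.015,0,-1,0,0,0,0,-1,0,0,0,0,-1]

```text
time: 6.25
eef_pos: [525.7, -11.9, 220.6]
tool_rot: [0.0, 0.051, 0.999, -0.0]
ft_force: [-0.4, 0.7, -2.0]
finger_gap: 29.2
gripper_force: 60.7
```

```bash
cat > look.py <<'E'
from h import *
import sys
st=telemetry.get_state();print(st["eef_pos"],st["tool_rot"],st["ft_force"])
s=snap("scene");cv2.imwrite(f"pics/{sys.argv[1]}.png",cv2.resize(s["color"][130:230,280:400],(720,600),interpolation=cv2.INTER_CUBIC))
E
python3 look.py s2
python3 - <<'E'
from h import *
s=snap("wrist");W=wcloud(s);c=s["color"].max(-1)
e=telemetry.get_state()["eef_pos"]
k=(abs(W[...,0]-e[0])<60)&(abs(W[...,1]-e[1])<70)
r=k&(W[...,2]>e[2]-7-133.5+36)&(W[...,2]<e[2]-140.5+50);q=W[r];print("rim",rect(q),len(q))
A=np.c_[q[:,:2]-q[:,:2].mean(0),np.ones(len(q))];print("rim plane",np.linalg.lstsq(A,q[:,2],rcond=None)[0])
a=k&(W[...,2]>e[2]-140.5+100)&(W[...,2]<e[2]-140.5+114)&(c>60);print("arm z",np.median(W[a],0),a.sum())
m=(W[...,0]>540)&(W[...,0]<660)&(W[...,2]>137)&(W[...,2]<154)
for y0 in range(-140,140,20):
    p=W[m&(abs(W[...,1]-y0)<6)]
    if len(p)>5: print(y0,np.percentile(p[:,0],[2,50,98]).round(1),len(p))
E
```

```text
[525.68210539 -11.91869936 220.56140323] [ 1.77313719e-04  5.12979124e-02  9.98683379e-01 -4.14161952e-05] [-0.39168622  0.73697704 -2.0045578 ]
rim ((524.5628051757812, -11.888458251953125), (94.72528076171875, 61.92277145385742), 84.06426239013672) 2119
rim plane [3.49861269e-03 2.77747780e-03 1.23019763e+02]
arm z [503.10376298  -9.60583209 191.65635903] 3894
-140 [569.5 570.6 572.6] 189
-120 [597.8 602.4 603.3] 94
-40 [602.7 608.9 612.1] 252
-20 [605.5 612.3 614.1] 335
0 [607.6 612.8 616. ] 238
80 [618.9 623.4 624.5] 139
100 [594.3 595.4 597.2] 134
120 [594.9 597.8 613.2] 440
```

View pics/s2.png

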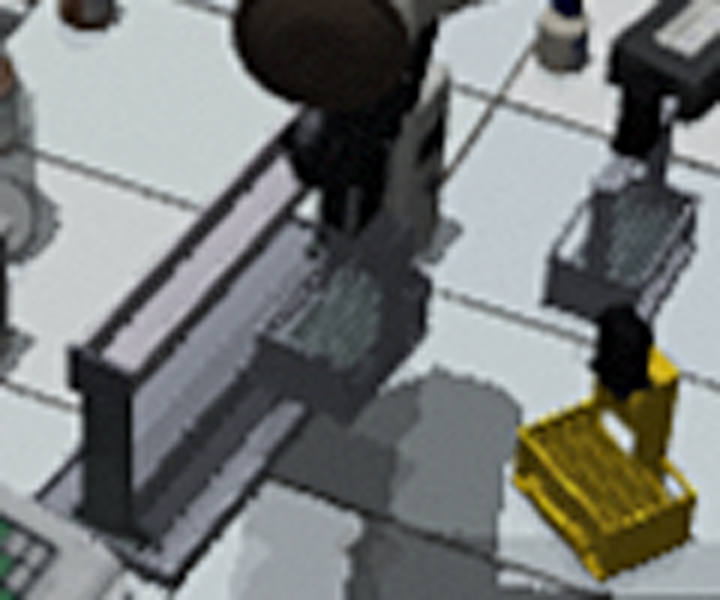

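The carrier is level in front of the rail: rim z 123 mm (below the 134 mm underside), foot at 163 mm (above the 152 mm lip). Both faces put the seat at x≈600 at y=-20. Insert.

play_rows:
  moves: [0.01,-0.001,0,0,-1,0.018,-0.002,0,0,-1,0.018,-0.002,0,0,-1,0.018,-0.002,0,0,-1,0.0105,-0.001,0,0,-1,0,0,0,0,-1]

```text
time: 7.1
eef_pos: [600.7, -20.9, 220.0]
tool_rot: [-0.0, 0.052, 0.999, -0.0]
ft_force: [-1.1, 0.0, -2.4]
finger_gap: 29.2
gripper_force: 60.8
```

play_rows:
  moves: [0,0,-0.008,0,-1,0,0,-0.008,0,-1,0,0,-0.003,0,-1,0,0,-0.001,0,-1,0,0,-0.001,0,-1,0,0,0,0,-1]

```text
time: 7.85
eef_pos: [600.2, -20.9, 199.4]
tool_rot: [0.0, 0.052, 0.999, 0.0]
ft_force: [-0.1, -0.4, -1.5]
finger_gap: 29.4
gripper_force: 60.8
```

play_rows:
  moves: [0,0,-0.001,0,-1,0,0,-0.001,0,-1,0,0,0,0,-1]

```text
time: 8.22
eef_pos: [600.2, -20.9, 197.6]
tool_rot: [0.0, 0.052, 0.999, -0.0]
ft_force: [-0.1, -0.4, -1.3]
finger_gap: 29.2
gripper_force: 61.0
```

play_rows:
  moves: [0,0,-0.001,0,-1,0,0,0,0,-1]

```text
time: 8.48
eef_pos: [600.3, -20.9, 197.5]
tool_rot: [0.0, 0.052, 0.999, -0.0]
ft_force: [-2.5, 1.3, 5.4]
finger_gap: 29.7
gripper_force: 61.7
```

play_rows:
  moves: [0,0,-0.0005,0,-1,0,0,0,0,-1]

```text
time: 8.72
eef_pos: [600.3, -20.9, 197.4]
tool_rot: [0.001, 0.052, 0.999, -0.0]
ft_force: [-3.9, 1.1, 7.3]
finger_gap: 29.6
gripper_force: 61.9
```

Contact at z 197.5 with +7 N, exactly the predicted seated height. Release and retreat upward.

play_rows:
  moves: [0,0,0.001,0,-1,0,0,0,0,-0.1,0,0,0,0,0.2,0,0,0,0,0.4,0,0,0,0,0.4,0,0,0,0,0.4]

```text
time: 9.48
eef_pos: [600.2, -20.9, 196.7]
tool_rot: [-0.0, 0.052, 0.999, -0.0]
ft_force: [-0.2, -1.2, 0.5]
finger_gap: 59.7
gripper_force: 0.0
```

play_rows:
  moves: [0,0,0.02,0,0.4,0,0,0.04,0,0.4,0,0,0.05,0,0.4,-0.03,0.03,0.03,0,0.4,-0.03,0.03,0.01,0,0.4,0,0,0,0,0.4,0,0,0,0,0.4,0,0,0,0,0.4]

```text
time: 10.48
eef_pos: [540.5, 38.6, 346.0]
tool_rot: [-0.001, 0.053, 0.999, -0.0]
ft_force: [0.4, 0.3, 0.6]
finger_gap: 59.3
gripper_force: 0.0
```

Run:
```python
from h import *
st=telemetry.get_state();print(st["time"],st["eef_pos"],st["ft_force"],st["finger_gap"])
s=snap("wrist");c=s["color"];W=wcloud(s)
k=(abs(W[...,0]-600)<45)&(abs(W[...,1]+21)<60)&(W[...,2]>203)&(W[...,2]<225)&(c.max(-1)<75)
q=W[k];print(len(q),rect(q),q.mean(0))
A=np.c_[q[:,:2]-q[:,:2].mean(0),np.ones(len(q))];print("top plane",np.linalg.lstsq(A,q[:,2],rcond=None)[0])
a=snap("scene");b=cv2.resize(a["color"][130:230,280:380],(400,400),interpolation=cv2.INTER_CUBIC)
cv2.imwrite("pics/end.png",np.hstack([b,cv2.resize(c[100:460,100:460],(400,400))]))
```

```text
10.475 [540.48597038  38.62227612 345.97804347] [0.37861018 0.33316448 0.59681114] 59.28552490478231
629 ((600.5615844726562, -15.068087577819824), (18.708984375, 19.828371047973633), 84.18233489990234) [598.81513305 -13.8884787  211.70843646]
top plane [ 2.13810493e-01 -1.26931671e-01  2.11708436e+02]
```

View pics/end.png

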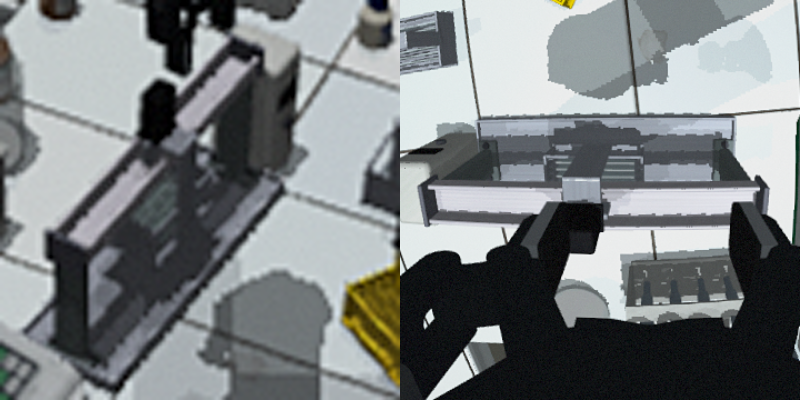

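The carrier hangs on the rail with its arm over the lip, grip upright and top at z≈212 mm (213 mm expected when seated). The gripper is clear of it.

```bash
python3 -c "
from rig import job_done
print(job_done())"
```

```text
the job is handed in; nothing more can be done
None
```

The hooked carrier now hangs in the rail channel, seated at the expected height and released. The plain rack was not touched, and I handed the job in at about 10.5 s; no verdict came back.

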